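Refit the wheel's axle clip

ROBOT

A 6-joint arm with a two-finger parallel gripper is mounted at the origin on the work surface. World frame = base frame: x ahead of the robot, y to its left, z up, the work surface at z = 0. Lengths are in mm, angles in degrees, forces in N, time in s.
With the tool pointing down it reaches from about 350 to 850 mm from the base axis. Payload 8.1 kg.
Tool frame: the origin (TCP) lies midway between the tips of the shut fingers; the grasp point (between the pads) lies grip_depth behind it (grip_depth is the distance from the TCP to the grasp point, in mm); z points along the fingers, y is the line along which they close (so a half turn about z gives the same grasp; the last joint's range is limited). The gripper opens to 85 mm and grips with 20 to 120 N. Pads are 22 mm wide; open, the fingers measure 114 mm over their backs; the gripper's body (76 mm by 85 mm) begins 54 mm behind the grasp point. The pads swing forward as they close: fully open they stand 13 mm farther back than shut.
Start: joints at [-78.117, 7.471, 85.268, -0, 87.261, -4.893], TCP at [173.201, -574.462, 231.292] pointing down, gripper open.
Joint ranges: [-169.43, 169.43], [-51.17, 129.36], [1.28, 143.12], [-76.62, 256.62], [0, 156.53], [-152.29, 152.29]. Speed limits (degrees/s): [136.94, 136.94, 159.86, 180, 180, 180].

INTERFACE

Orientations are given as [roll, pitch, yaw] about the fixed x, y, z axes, in that order (R = Rz(yaw) Ry(pitch) Rx(roll)).
In Python, from bench import sense, snapshot, hand_in, grip_depth gives the robot as it stands. The module is installed in compiled form; this text tells all that it offers.
- The arm moves only by the tool apply_moves, never from a script. Its argument "series" is text: rows parted by semicolons, each of 5 numbers parted by spaces: the shift along the tool's x, y, z each as a share of 0.3 m, from -1 to 1, then the turn about the tool's z as a share of 2 rad, from -1 to 1, then the gripper's target within -1 to 1 (shut at 1, half-way at 0, fully open at -1). In form: tx ty tz twist gripper; .... A call has 1 to 5 rows; each row shifts and turns the commanded pose from where the row before left it, along the tool's axes as they then stand; what a row does not reach is not made up. A row lasts 1/12 s, in which the tool goes at most 41.7 mm and 7.16 degrees, less where a joint would pass 70% of its speed; a pose out of reach is approached as far as the arm can. A call with a number of a shift or a turn outside -1 to 1 is refused whole. A call with a gripper value outside its range is refused whole. The fingers move at their own pace and stop on an object; "squeeze" is the grip in N (left out, the last holds). Time passes only in rows, so rows that do not move let the fingers close. It gives the time, the measured TCP pose, the force, the opening and the grip force at its end, in the units of the state.
- sense(): the state, without advancing time (a new reading comes with each control period).
- snapshot(name): name is "scene" or "top" or "wrist"; returns a dict with "frame" (400x640x3 uint8, blue, green, red), "depth" (400x640 float32, mm along the optical axis (not along the pixel's ray), 0 where there is no reading), "intrinsics" (3x3 intrinsics, pixels), "dist" ([k1, k2, p1, p2, k3] as OpenCV has them; the pictures are not rectified), "extrinsics" (4x4, takes a point from camera to world coordinates); the wrist camera has in their place "tool_from_camera" (4x4, takes a point from camera to tool coordinates, whose origin is the TCP and whose axes are the flange's). Camera axes: x right, y down, z forward; pixel columns grow to the right and rows downward; lengths in mm; the calibration is good to about 2 mm. A picture is of the moment at which its call begins: read the wrist's pose just before it.
- hand_in(): hands the job in; it is judged then, once.
The state is a dict: "time": time; "joint_pos": joint angles; "qd": joint speeds; "joint_efforts": joint torques, N m; "tool_pos": TCP position; "tcp_rot": TCP orientation; "ft_force": force on the tool from outside, world axes, zero at the start; "wrist_torque": the same for the moment, N m; "finger_gap": finger opening in mm; "grip_force": force on a finger pad.
Only numpy, scipy, OpenCV 4.12 (cv2) and the standard library are available. Lean on these libraries where they do the work, as an engineer would, in place of code of your own. Each camera call takes 0.05 s, during which the arm holds its last target. There are 200 camera calls.

TASK

The wheel on the bench has lost its retainer: take the spring clip that fits the axle groove (the smaller of the two in the tray), set it down on the washer beside the axle and press it sideways into the groove until it snaps fully home, flat on the washer. Go gently: the axle stands in soft rubber and must never be loaded with more than 25 N. Let go of the clip and leave the other things where they are.

Things in the scene. Friction and masses are not known exactly. Their poses are not given: they have to be found in the camera images.
- clip: The right spring clip: flat steel fork, 5 mm thick, 36 mm wide, 64 mm long, about 100 g, lying flat, mouth towards its +x, z up. Origin: on the underside, at the point that lies on the axle's centre line once it is home. A flat bridge with its front face at x = -9 mm stops against the groove's core; a stem 14 mm wide leads back (-x) from it to the grip tab.
- clip_tab (a point): Top centre of the clip's upright grip tab, which is 10 mm thick along the clip's x, 14 mm wide along y and stands 40 mm above the underside; 48 mm behind the clip's origin (x = -48 mm). Pushing the clip forward by the tab tips its nose down onto the washer, where it rubs and wedges: ease the hand up as the downward load grows.
- clip_mouth (a point): On the clip's underside, midway between the round nubs (radius 3.5 mm, centred 7.6 mm ahead of the origin, y = +-9.5 mm) at the ends of its two sprung arms; arms end at x = 11 mm. Mouth 12 mm wide at rest. It takes about 9 to 17 N along +x to spread the nubs past the core; they pass it with the clip 8 mm short of home, resistance drops, then rises as the bridge meets the core.
- big_clip: The wrong clip, in the same tray: same form and tab, 5 mm thick, but 48 mm wide and about 75 mm long with a 24 mm mouth, too wide to hold on this axle. Origin on its underside between its arms, mouth to +x, tab centred at x = -54 mm. A bystander.
- axle: Steel axle stub standing upright in the middle of the wheel, with a fixed washer (64 mm diameter, 4 mm thick). Origin: on the centre line, on the washer's upper face, 99 mm above the bench; z up. It stands in soft rubber and gives way with the washer: about 1 mm for every 3 N sideways, 1 mm for every 6 N downwards; springs back in about 0.1 s. Never load it with more than 25 N.
- groove (a point): Middle of the axle's groove, 3.5 mm above the washer's upper face. The groove starts at the washer and is 7 mm high; its core is 18 mm in diameter. It runs all round, so the clip may come from any side.
- axle_top (a point): Centre of the axle's top, 19 mm above the washer's upper face. The head above the groove is 25 mm in diameter, 12 mm high.
- jig: Blue block bolted to the bench with the wheel (160 mm diameter, black tyre, grey rim) laid flat on it; fixed. Origin: centre of its underside on the bench. The tyre's top is 86 mm above the bench, 13 mm below the washer's upper face.
- tray: Black plastic tray, 170 x 230 mm (its x and y), rim 12 mm high, floor 3 mm thick, fixed; the two clips lie in it. Origin: centre of its underside.
- grease_can: Grey can, 64 mm diameter, 80 mm tall, standing. Origin: centre of its underside. A bystander.
- screwdriver: Screwdriver lying on the bench. A bystander.
- bearing: Dark bearing ring, 52 mm diameter, 15 mm high, lying flat. A bystander.
Not all that is in view belongs to the job. What is shaped like the clip but blue, green or red is not meant.

How it is judged (in metres and radians):
On the way, in this order (a step that is already met when the one before it is completed fails the run):
1. the clip is lifted out of the tray (height (world z) of clip above 0.05 m), for 0.1 s.
2. the clip is pressed home in the groove (horizontal distance between clip and axle below 0.002 m and z of clip in the frame of axle between -0.0015 and 0.0035 m and angle between clip's own z axis and vertical below 0.12 rad), for 0.2 s.
At the end, for the whole second after the job is handed in: The clip sits in the axle's groove: its origin within 2 mm of the axle's centre line, its underside from 1.5 mm below to 3.5 mm above the washer's upper face, tilted less than 0.12 rad, at rest (all of step 2 and linear speed of clip below 0.01 m/s); the robot touches nothing.
It fails at once if the axle is loaded with more than 25 N, by the clip or the fingers (contact force between axle and clip above 25 N or contact force between axle and the arm above 25 N or contact force between axle and the fingers above 25 N).
It fails at once if another thing is shifted by more than 30 mm or tipped over (distance of any of big_clip, grease_can, screwdriver, bearing from where it was at the start of the episode above 0.03 m or angle between grease_can's own z axis and vertical above 0.5 rad).
It also fails if it takes over 69 s, if anything falls off the work surface, if the arm or the gripper's body presses on something with over 40 N, if the wrist force passes 120 N, or if a joint passes its speed limit or range.

## Working session

There is one attempt and no reset: what is moved stays moved. The work goes in short steps, Python scripts to look and compute and a tool call to move; the robot and the scene stay as the last step left them, time stands still between calls to the robot, and variables do not carry over. Pictures are saved under pics/ and viewed, at most 10 in all, crops included, and the job is handed in when it is done.

Besides the shell and the picture viewer there is one more tool, called after "Request:" as name(argument=value, ...) on one line, values as JSON. apply_moves: Moves the arm, as the interface text tells. Its arguments: {"type":"object","properties":{"series":{"type":"string"},"squeeze":{"type":"number"}},"required":["series"]}

```bash
mkdir -p pics
cat > h.py <<'E'
import numpy as np, cv2
from bench import *
from scipy.spatial.transform import Rotation as R
def toolT():
    s=sense(); T=np.eye(4); T[:3,:3]=R.from_euler('xyz',s['tcp_rot'],degrees=True).as_matrix(); T[:3,3]=s['tool_pos']; return T
def snap(n):
    T=toolT(); d=snapshot(n); d['E']=T@d['tool_from_camera'] if n=='wrist' else d['extrinsics']; return d
def cast(d,uv,z):
    p=cv2.undistortPoints(np.array(uv,float).reshape(-1,1,2),d['intrinsics'],d['dist']).reshape(-1,2)
    r=np.c_[p,np.ones(len(p))]@d['E'][:3,:3].T; o=d['E'][:3,3]
    return o+r*((z-o[2])/r[:,2])[:,None]
def pts(d):
    vv,uu=np.mgrid[0:400,0:640]; uv=np.c_[uu.ravel(),vv.ravel()].astype(float)
    p=cv2.undistortPoints(uv.reshape(-1,1,2),d['intrinsics'],d['dist']).reshape(-1,2)
    z=d['depth'].ravel()[:,None]; P=np.c_[p,np.ones(len(p))]*z
    return (P@d['E'][:3,:3].T+d['E'][:3,3]).reshape(400,640,3)
E
python3 - <<'E'
from h import *
print(sense(), grip_depth() if callable(grip_depth) else grip_depth)
for n in('top','scene'):
    d=snap(n); cv2.imwrite(f'pics/{n}0.png',d['frame']); print(d['E'].round(2).tolist())
E
```

```text
{'time': 0.0, 'joint_pos': array([-7.81168720e+01,  7.51531356e+00,  8.53292523e+01, -3.57872030e-04,
        8.72610486e+01, -4.89340216e+00]), 'qd': array([-0.03622214,  0.04814296, -0.00299332, -0.06808897, -0.0415488 ,
       -0.02311817]), 'joint_efforts': array([ 3.45210265e-04, -5.69400716e+01, -5.00546765e+01, -9.95123310e-05,
        1.46781147e-02, -3.45287063e-06]), 'tool_pos': array([ 173.08671179, -573.9217057 ,  230.24254309]), 'tcp_rot': array([-1.79894740e+02, -8.65300950e-03,  1.67765397e+01]), 'ft_force': array([ 0.14682739, -0.15258225, -0.60623511]), 'wrist_torque': array([-0.03057097,  0.09119342, -0.04421871]), 'grip_force': 0.0, 'finger_gap': 85.4423984971442} 18.700000000000003
[[-0.0, -0.99, 0.12, 417.63], [-1.0, 0.0, 0.0, 60.95], [-0.0, -0.12, -0.99, 1206.42], [0.0, 0.0, 0.0, 1.0]]
[[0.12, 0.74, -0.66, 1164.08], [0.99, -0.1, 0.08, -16.1], [-0.01, -0.67, -0.75, 778.17], [0.0, 0.0, 0.0, 1.0]]
```

View pics/top0.png

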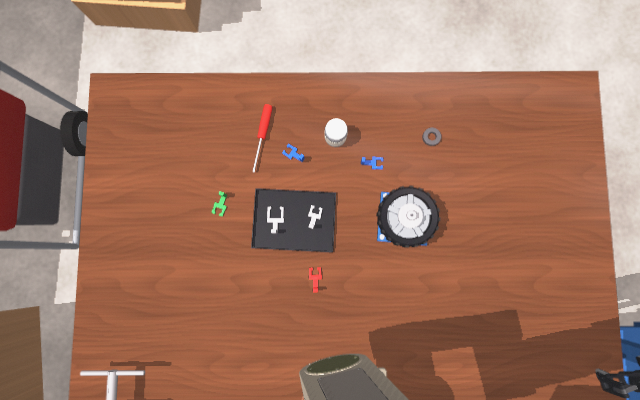

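View pics/scene0.png

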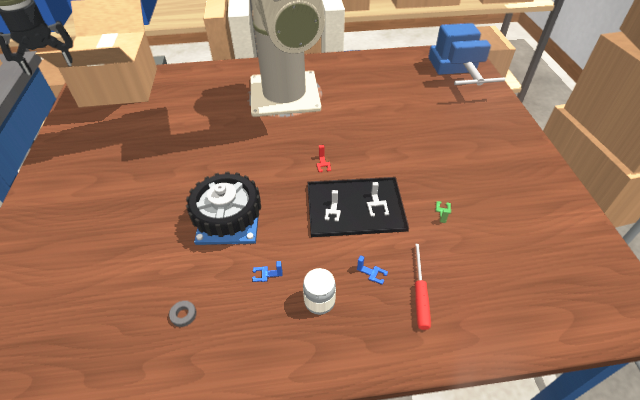

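The top view shows the small clip at about (315,216), the big clip at (275,218) and the axle at (412,215). Both clips have their mouths towards the top of the image, which is +x.

Run:
```python
from h import *
d=snap('top'); P=pts(d); f=d['frame'].astype(int)
print('axle top',cast(d,[[412,215]],118).round(1), P[213:218,410:415,2].round(0))
m=(f.min(2)>110)
for nm,(u0,u1,v0,v1) in dict(small=(295,332,195,245),big=(258,294,195,245)).items():
    k=np.zeros_like(m); k[v0:v1,u0:u1]=m[v0:v1,u0:u1]
    v,u=np.nonzero(k); print(nm,len(v),u.min(),u.max(),v.min(),v.max())
    q=cast(d,np.c_[u,v],8); print(q.mean(0).round(1), cv2.minAreaRect(q[:,:2].astype(np.float32)))
    Q=P[k]; hi=Q[Q[:,2]>25]; lo=Q[Q[:,2]<15]; print('hi',hi.round(0).tolist()[:30],'lo mean',lo.mean(0))
    print('low fit', cv2.minAreaRect(lo[:,:2].astype(np.float32)))
print(cast(d,[[336,132],[295,220]],80).round())
im=cv2.resize(d['frame'][185:255,245:345],None,fx=7,fy=7,interpolation=cv2.INTER_CUBIC); cv2.imwrite('pics/c.png',im)
```

```text
axle top [[ 512.2 -169.   118. ]] [[114. 118. 114. 118. 120.]
 [119. 118. 118. 122. 120.]
 [121. 119. 119. 118. 120.]
 [118. 120. 116. 120. 119.]
 [117. 118. 121. 119. 119.]]
small 171 308 322 205 228
[519.8  85.    8. ] ((517.129150390625, 85.37542724609375), (36.51911163330078, 64.10289001464844), 73.80990600585938)
hi [[418.0, 61.0, 1206.0], [498.0, 97.0, 39.0], [418.0, 61.0, 1206.0], [495.0, 94.0, 44.0], [495.0, 92.0, 41.0], [495.0, 89.0, 45.0], [495.0, 86.0, 44.0], [492.0, 97.0, 37.0], [492.0, 95.0, 41.0], [492.0, 92.0, 45.0], [492.0, 89.0, 41.0], [492.0, 86.0, 44.0], [489.0, 100.0, 43.0], [489.0, 97.0, 42.0], [489.0, 94.0, 43.0], [489.0, 92.0, 43.0], [490.0, 89.0, 39.0], [489.0, 86.0, 44.0], [487.0, 95.0, 34.0], [487.0, 92.0, 41.0], [486.0, 89.0, 48.0], [487.0, 86.0, 34.0]] lo mean [523.72547855  83.89235669   7.05612688]
low fit ((517.3523559570312, 85.56112670898438), (36.74554443359375, 63.899044036865234), 73.27981567382812)
big 218 267 283 206 233
[511.5 195.    8. ] ((510.38043212890625, 194.34555053710938), (76.56714630126953, 45.31675338745117), 0.4731155037879944)
hi [[418.0, 61.0, 1206.0], [418.0, 61.0, 1206.0], [482.0, 202.0, 39.0], [481.0, 198.0, 44.0], [482.0, 196.0, 39.0], [481.0, 193.0, 43.0], [481.0, 190.0, 45.0], [482.0, 189.0, 32.0], [479.0, 201.0, 42.0], [479.0, 198.0, 42.0], [479.0, 196.0, 41.0], [479.0, 193.0, 41.0], [479.0, 190.0, 44.0], [476.0, 201.0, 45.0], [476.0, 198.0, 43.0], [476.0, 196.0, 42.0], [476.0, 193.0, 44.0], [476.0, 190.0, 42.0], [473.0, 201.0, 42.0], [473.0, 198.0, 43.0], [473.0, 196.0, 39.0], [473.0, 193.0, 43.0], [473.0, 190.0, 47.0]] lo mean [515.23992739 194.69823629   7.05155992]
low fit ((510.7276611328125, 194.47320556640625), (76.63203430175781, 46.04061508178711), 0.3493521511554718)
[[742.  23.  80.]
 [503. 133.  80.]]
```

View pics/c.png

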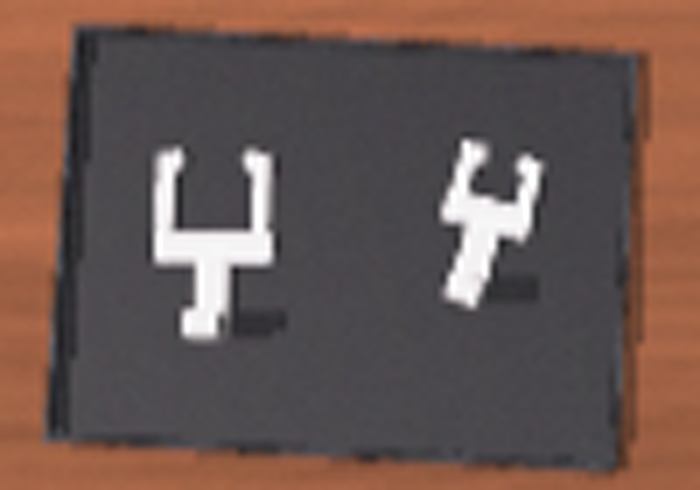

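The crop confirms the small clip on the right (mouth up, yaw about -16°), with its tab near (491,92). The axle is near (512,-169). I'll move above the clip's tab and turn so the fingers close along the clip's x.

Request:
apply_moves(series=".092 -.101 0 0 -1;.092 -.101 0 0 -1;.092 -.101 0 0 -1;.092 -.101 0 0 -1;.092 -.101 0 0 -1", squeeze=60)

```text
time: 0.57
tool_pos: [261.8, -387.7, 230.7]
tcp_rot: [-180.0, -0.0, 16.7]
ft_force: [1.3, -0.4, 0.1]
finger_gap: 85.7
grip_force: 0.0
```

Request:
apply_moves(series=".092 -.101 0 0 -1;.092 -.101 0 0 -1;.092 -.101 0 0 -1;.092 -.101 0 0 -1;.092 -.101 0 0 -1")

```text
time: 0.98
tool_pos: [350.2, -202.8, 231.2]
tcp_rot: [180.0, -0.0, 16.8]
ft_force: [0.7, -0.4, 0.0]
finger_gap: 85.3
grip_force: 0.0
```

Request:
apply_moves(series=".092 -.101 0 0 -1;.092 -.101 0 0 -1;.092 -.101 0 0 -1;.092 -.101 0 0 -1;.092 -.101 0 0 -1")

```text
time: 1.4
tool_pos: [438.7, -17.7, 231.3]
tcp_rot: [180.0, -0.0, 16.8]
ft_force: [0.8, -1.4, 0.4]
finger_gap: 85.6
grip_force: 0.0
```

Request:
apply_moves(series=".092 -.101 0 0 -1;.092 -.101 0 0 -1;.092 -.101 0 0 -1;0 0 0 -.06 -1;0 0 0 -.06 -1")

```text
time: 1.82
tool_pos: [491.4, 93.6, 230.4]
tcp_rot: [-179.9, 0.1, 31.0]
ft_force: [-0.1, -0.2, -0.4]
finger_gap: 85.2
grip_force: 0.0
```

Request:
apply_moves(series="0 0 0 -.06 -1;0 0 0 -.06 -1;0 0 0 -.06 -1;0 0 0 -.06 -1;0 0 0 -.06 -1")

```text
time: 2.23
tool_pos: [491.2, 91.2, 230.9]
tcp_rot: [-180.0, 0.0, 65.2]
ft_force: [0.3, -0.1, -0.3]
finger_gap: 85.5
grip_force: 0.0
```

Request:
apply_moves(series="0 0 0 -.06 -1;0 0 0 -.02 -1;0 0 0 0 -1;0 0 0 0 -1;0 0 0 0 -1")

```text
time: 2.65
tool_pos: [491.3, 91.1, 231.1]
tcp_rot: [-180.0, 0.0, 74.0]
ft_force: [0.2, 0.6, 0.8]
finger_gap: 85.1
grip_force: 0.0
```

Run:
```python
from h import *
s=sense(); print(s['tool_pos'],s['tcp_rot'],s['joint_pos'],s['ft_force'])
d=snap('wrist'); print(d['tool_from_camera'].round(2)); cv2.imwrite('pics/w1.png',d['frame'])
```

```text
[491.34119164  91.12561779 231.1427972 ] [-1.79983542e+02  4.29176387e-03  7.39645816e+01] [ 4.62485717e+00 -8.20986945e+00  1.00896765e+02  1.79307814e-03
  8.73300189e+01  2.06601924e+01] [0.20489349 0.57972371 0.7967756 ]
[[  -0.     -0.95   -0.32   82.71]
 [   1.     -0.      0.      0.34]
 [  -0.     -0.32    0.95 -141.84]
 [   0.      0.      0.      1.  ]]
```

View pics/w1.png

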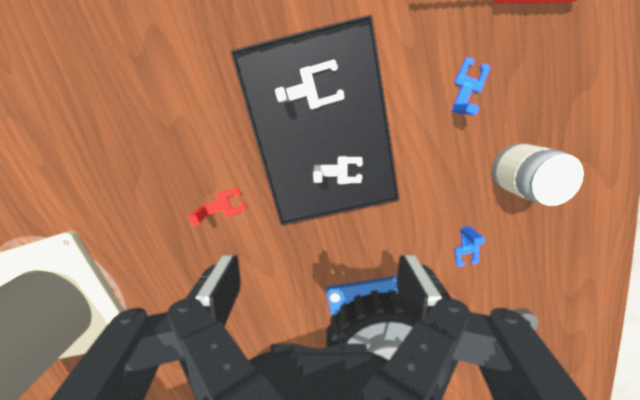

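In the wrist view the small clip is at (338,170), aligned with the image's x axis, with its tab at (318,173). The big clip is at (310,88).

```bash
cat >> h.py <<'E'
def small(d,box):
    u0,u1,v0,v1=box; m=(d['frame'].min(2)>120); P=pts(d)
    k=np.zeros_like(m); k[v0:v1,u0:u1]=m[v0:v1,u0:u1]; k&=d['depth']>0
    Q=P[k]; hi=Q[(Q[:,2]>36)&(Q[:,2]<52)]; lo=Q[(Q[:,2]<14)&(Q[:,2]>0)]
    print('tabtop',np.median(hi,0).round(1),len(hi),hi.min(0).round(),hi.max(0).round()); v,u=np.nonzero(k)
    print('lo',cv2.minAreaRect(lo[:,:2].astype(np.float32)),np.median(lo[:,2]))
    c=lo[:,:2].mean(0); w=np.linalg.svd(lo[:,:2]-c)[2][0] if len(lo)<4000 else 0; print(c.round(1),'axis',w)
E
python3 - <<'E'
from h import *
small(snap('wrist'),(300,375,145,195))
E
```

```text
tabtop [491.6  94.1  42. ] 96 [486.  86.  36.] [497. 101.  44.]
lo ((516.7173461914062, 85.31946563720703), (39.179927825927734, 68.60350036621094), 74.87592315673828) 6.870886565565343
[523.2  85.1] axis [ 0.97506543 -0.22191755]
```

Request:
apply_moves(series=".006 0 .12 -.008 -1;0 0 .12 0 -1;0 0 .12 0 -1;0 0 .12 0 -1;0 0 .12 0 -1")

```text
time: 3.17
tool_pos: [491.9, 92.9, 50.0]
tcp_rot: [180.0, -0.0, 74.9]
ft_force: [1.0, -0.6, -0.1]
finger_gap: 85.2
grip_force: 0.0
```

Request:
apply_moves(series="0 0 .06 0 -1;0 0 .06 0 -1;0 0 0 0 -1;0 0 0 0 1;0 0 0 0 1")

```text
time: 3.58
tool_pos: [492.9, 92.9, 16.6]
tcp_rot: [179.9, -0.0, 75.0]
ft_force: [-0.2, 0.5, 0.8]
finger_gap: 63.7
grip_force: 0.0
```

Request:
apply_moves(series="0 0 0 0 1;0 0 0 0 1;0 0 0 0 1;0 0 0 0 1;0 0 0 0 1")

```text
time: 4.0
tool_pos: [492.6, 92.9, 16.2]
tcp_rot: [179.9, -0.0, 75.0]
ft_force: [-1.5, -0.4, 6.8]
finger_gap: 8.9
grip_force: 59.0
```

Request:
apply_moves(series="0 0 0 0 1;0 0 0 0 1;0 0 0 0 1;0 0 0 0 1;0 0 0 0 1")

```text
time: 4.42
tool_pos: [492.6, 93.0, 16.2]
tcp_rot: [179.9, -0.0, 75.0]
ft_force: [-1.0, 0.8, 6.7]
finger_gap: 8.8
grip_force: 59.0
```

Request:
apply_moves(series="0 0 -.03 0 1;0 0 -.12 0 1;0 0 -.12 0 1;0 0 -.12 0 1;0 0 -.12 0 1")

```text
time: 4.83
tool_pos: [491.3, 92.8, 170.2]
tcp_rot: [-180.0, 0.0, 75.0]
ft_force: [1.1, 0.9, -0.1]
finger_gap: 8.8
grip_force: 58.6
```

Request:
apply_moves(series="0 0 0 0 1;0 0 0 0 1;0 0 0 0 1;0 0 0 0 1;0 0 0 0 1")

```text
time: 5.25
tool_pos: [490.6, 92.7, 166.3]
tcp_rot: [-179.8, 0.1, 75.0]
ft_force: [-0.4, -0.4, -1.7]
finger_gap: 8.7
grip_force: 58.8
```

Run:
```python
from h import *
s=sense(); print(s['tool_pos'],s['tcp_rot'],s['ft_force'],s['finger_gap'])
d=snap('wrist'); cv2.imwrite('pics/w2.png',d['frame'])
```

```text
[490.57881922  92.72266216 166.28136243] [-1.79803851e+02  7.12260567e-02  7.49908941e+01] [-0.38470843 -0.38878566 -1.70084354] 8.714312173103469
```

View pics/w2.png

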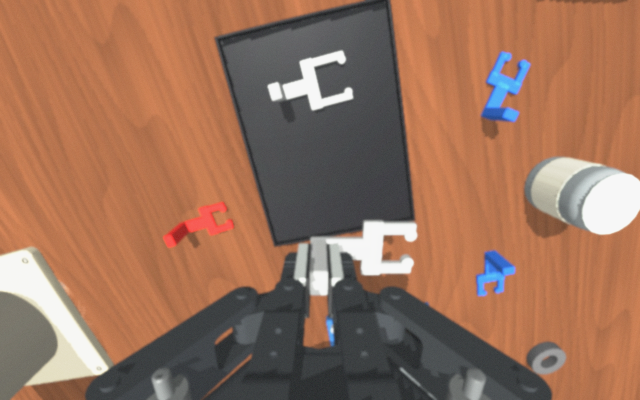

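The clip hangs level in the fingers with its fork at about (390,248). Next I'll measure its pose in the tool frame.

```bash
cat >> h.py <<'E'
def held(d,T):
    P=pts(d); Q=(P-T[:3,3])@T[:3,:3]; f=d['frame'].astype(int)
    m=(f.min(2)>150)&(d['depth']>0)&(abs(Q[...,0])<40)&(Q[...,1]>14)&(Q[...,1]<75)&(abs(Q[...,2]-8)<15)
    m=cv2.morphologyEx(m.astype(np.uint8),cv2.MORPH_OPEN,np.ones((3,3)))>0
    q=Q[m]; A=np.c_[q[:,:2],np.ones(len(q))]; pl=np.linalg.lstsq(A,q[:,2],rcond=None)[0]
    print(len(q),'z plane',pl.round(3),'med',np.median(q[:,2])); 
    # rays on plane for sharper xy
    v,u=np.nonzero(m); zw=T[2,3]-np.median(q[:,2]); w=cast(d,np.c_[u,v],zw); t=(w-T[:3,3])@T[:3,:3]
    print('rect',cv2.minAreaRect(t[:,:2].astype(np.float32)),t.min(0),t.max(0))
    for a in range(16,64,4):
        s=t[(t[:,1]>=a)&(t[:,1]<a+4)]
        if len(s): print(a,s[:,0].min().round(1),s[:,0].max().round(1),((s[:,0].min()+s[:,0].max())/2).round(1))
E
python3 - <<'E'
from h import *
T=toolT(); held(snap('wrist'),T)
E
```

```text
2367 z plane [6.000e-03 7.000e-03 9.009e+00] med 9.134313628511915
rect ((1.5490741729736328, 36.53150939941406), (44.781429290771484, 35.75933837890625), 89.2862319946289) [-16.31174864  14.04746082   8.93867547] [19.31536466 59.06620611  9.09141313]
16 -2.7 8.9 3.1
20 -6.2 8.9 1.4
24 -15.5 19.3 1.9
28 -16.3 19.3 1.5
32 -16.3 19.3 1.5
36 -16.3 19.3 1.5
40 -15.6 18.7 1.5
44 -15.6 18.7 1.5
48 -15.6 18.7 1.5
52 -15.7 18.7 1.5
56 -15.7 18.7 1.5
```

Request:
apply_moves(series="-.103 -.003 0 0 1;-.103 -.003 0 0 1;-.103 -.003 0 0 1;-.103 -.003 0 0 1;-.103 -.003 0 0 1")

```text
time: 5.77
tool_pos: [446.5, -56.2, 167.5]
tcp_rot: [-179.9, 0.0, 75.0]
ft_force: [0.5, -0.7, -0.1]
finger_gap: 8.7
grip_force: 58.8
```

Request:
apply_moves(series="-.103 0 .03 0 1;-.103 0 .03 0 1;-.103 0 .03 0 1;0 0 0 0 1;0 0 0 0 1")

```text
time: 6.18
tool_pos: [422.3, -145.7, 140.0]
tcp_rot: [-179.9, -0.0, 74.8]
ft_force: [0.9, 0.4, -0.9]
finger_gap: 8.7
grip_force: 58.7
```

Request:
apply_moves(series="0 0 0 0 1;0 0 0 0 1;0 0 0 0 1;0 0 0 0 1")

```text
time: 6.52
tool_pos: [424.0, -143.9, 141.5]
tcp_rot: [180.0, -0.0, 75.1]
ft_force: [-0.6, -0.1, -0.2]
finger_gap: 8.6
grip_force: 58.7
```

Run:
```python
from h import *
s=sense(); print(s['tool_pos'],s['tcp_rot'],s['ft_force'],s['finger_gap'])
d=snap('wrist'); cv2.imwrite('pics/w3.png',d['frame'])
```

```text
[ 424.01984485 -143.91946258  141.54210035] [ 1.79975690e+02 -3.28505331e-03  7.50844159e+01] [-0.56373668 -0.10208111 -0.19507246] 8.639537492471836
```

View pics/w3.png

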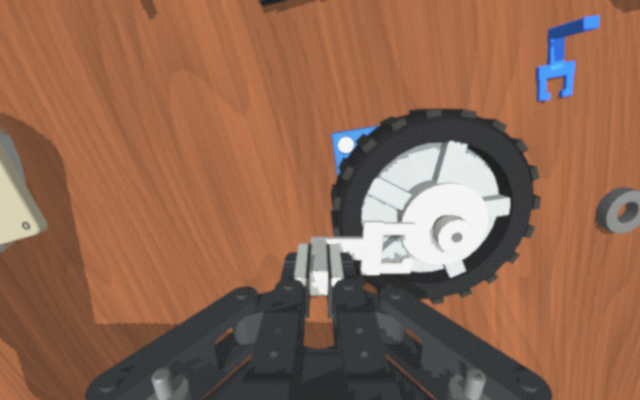

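The axle head is centred near (456,237), with the washer around (446,222). The clip fork is at (395,247), clear of the head. Next I'll locate the head top by depth.

```bash
cat >> h.py <<'E'
def axle(d,T):
    P=pts(d); Q=(P-T[:3,3])@T[:3,:3]; g=cv2.cvtColor(d['frame'],cv2.COLOR_BGR2GRAY)
    z=P[...,2]; dep=d['depth']>0
    cols=np.arange(640)[None,:]>425
    m=(z>113.5)&(z<124)&cols&dep
    m=cv2.morphologyEx(m.astype(np.uint8),cv2.MORPH_OPEN,np.ones((3,3)))
    n,l,st,c=cv2.connectedComponentsWithStats(m); i=1+st[1:,4].argmax(); k=l==i
    zt=np.median(z[k]); v,u=np.nonzero(k); w=cast(d,np.c_[u,v],zt); (cx,cy),r=cv2.minEnclosingCircle(w[:,:2].astype(np.float32))
    t=(np.array([w[:,0].mean(),w[:,1].mean(),zt])-T[:3,3])@T[:3,:3]
    print('px',c[i].round(1),st[i],'head z',zt.round(2),'mean',w.mean(0).round(1),'circ',round(cx,1),round(cy,1),round(r,1),'tool',t.round(1))
    m=(z>94)&(z<104)&cols&dep; v,u=np.nonzero(m); print('washer z',np.median(z[m]).round(2),cv2.minEnclosingCircle(cast(d,np.c_[u,v],99)[:,:2].astype(np.float32)))
E
python3 - <<'E'
from h import *
T=toolT(); s=[sense()['tool_pos'] for _ in range(3)]; print(np.round(s,2)); d=snap('wrist'); axle(d,T); held(d,T)
d=snap('top'); axle(d,T) if 0 else None
c=cv2.HoughCircles(cv2.cvtColor(d['frame'],cv2.COLOR_BGR2GRAY)[180:255,370:450],cv2.HOUGH_GRADIENT,1,50,param1=100,param2=15,minRadius=22,maxRadius=36); print(c)
if c is not None: print(cast(d,[[c[0,0,0]+370,c[0,0,1]+180]],86))
E
```

```text
[[ 423.97 -144.03  141.52]
 [ 423.97 -144.03  141.52]
 [ 423.97 -144.03  141.52]]
px [455.1 235.2] [437 219  37  33 975] head z 117.12 mean [ 513.3 -165.4  117.1] circ 513.1 -165.7 13.1 tool [ 2.4 91.8 24.4]
washer z 98.27 ((513.9345703125, -165.48023986816406), 32.489479064941406)
2369 z plane [2.000e-03 1.200e-02 8.858e+00] med 9.143588573240208
rect ((1.4802417755126953, 36.576805114746094), (44.85069274902344, 35.78224182128906), 89.31038665771484) [-16.39284077  14.06892888   9.14942603] [19.26146304 59.14187638  9.16784443]
16 -2.7 8.2 2.7
20 -6.2 8.2 1.0
24 -15.6 19.3 1.8
28 -16.4 19.3 1.5
32 -16.4 19.3 1.4
36 -16.4 19.2 1.4
40 -15.7 18.6 1.5
44 -15.7 18.6 1.4
48 -15.8 18.6 1.4
52 -15.8 18.6 1.4
56 -15.8 18.6 1.4
[[[38.5 35.5 29.9]]]
[[ 513.72758541 -166.50790913   86.        ]]
```

Request:
apply_moves(series=".003 .028 0 0 1;0 .028 0 0 1;0 0 .04 0 1;0 0 .03 0 1;0 0 0 0 1")

```text
time: 7.08
tool_pos: [438.1, -147.3, 117.1]
tcp_rot: [-179.7, -0.0, 75.0]
ft_force: [-0.8, 0.4, -1.3]
finger_gap: 8.6
grip_force: 58.8
```

Request:
apply_moves(series="0 0 0 0 1;0 0 0 0 1;0 0 0 0 1;0 0 0 0 1;0 0 0 0 1")

```text
time: 7.5
tool_pos: [440.2, -148.4, 120.7]
tcp_rot: [180.0, 0.0, 75.0]
ft_force: [0.3, -1.8, -0.7]
finger_gap: 8.7
grip_force: 58.8
```

Run:
```python
from h import *
T=toolT(); print(T[:3,3],sense()['ft_force']); d=snap('wrist'); axle(d,T); held(d,T)
cv2.imwrite('pics/w4.png',cv2.resize(d['frame'][180:320,300:500],None,fx=4,fy=4))
```

```text
[ 440.24086683 -148.36928589  120.74458685] [ 0.31381551 -1.75651061 -0.66905956]
px [444.2 249.5] [ 426  230   39   39 1203] head z 117.15 mean [ 513.7 -165.   117.2] circ 513.4 -165.2 13.4 tool [ 3.  75.3  3.7]
washer z 98.31 ((514.008544921875, -165.606201171875), 32.49468231201172)
4182 z plane [0.029 0.103 6.909] med 9.354484885240424
rect ((0.6851606369018555, 47.684288024902344), (63.43798828125, 56.14832305908203), 69.3787841796875) [-21.30035971  14.08807123   9.36489561] [37.05528859 78.03693787  9.41890032]
16 -2.1 8.8 3.3
20 -6.4 8.8 1.2
24 -15.0 19.2 2.1
28 -16.5 19.2 1.3
32 -16.5 19.2 1.3
36 -16.5 19.2 1.3
40 -15.8 20.4 2.3
44 -15.9 24.8 4.5
48 -15.9 30.4 7.2
52 -15.9 32.2 8.1
56 -17.4 34.0 8.3
60 -17.5 34.6 8.6
```

View pics/w4.png

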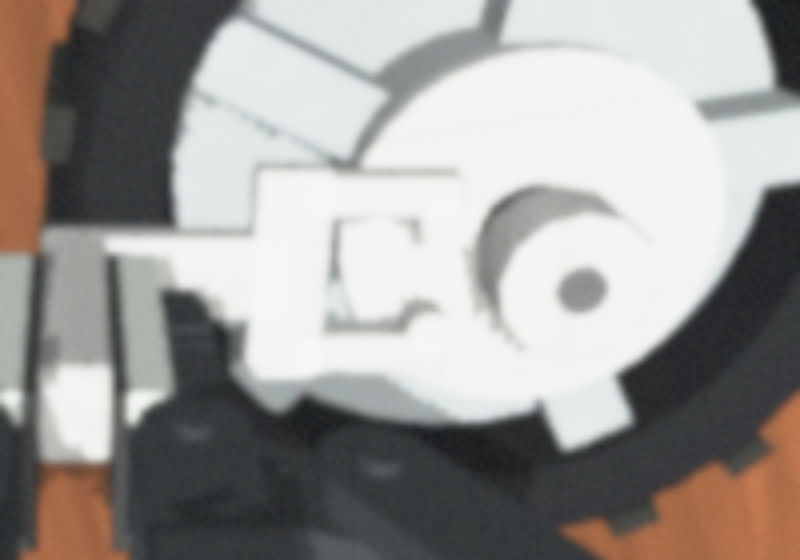

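The fork is on the near side of the axle head (head centre about (580,290) in the crop), level, aligned and about 8 mm above the washer. I'll lower it gently.

Request:
apply_moves(series=".005 0 .01 0 1;0 0 .009 0 1;0 0 0 0 1;0 0 0 0 1;0 0 0 0 1")

```text
time: 7.97
tool_pos: [440.3, -146.7, 114.5]
tcp_rot: [-180.0, -0.0, 75.0]
ft_force: [-0.5, -0.3, -1.0]
finger_gap: 8.5
grip_force: 58.8
```

Request:
apply_moves(series="0 0 0 0 1;0 0 0 0 1;0 0 0 0 1;0 0 0 0 1;0 0 0 0 1")

```text
time: 8.38
tool_pos: [440.4, -146.8, 114.7]
tcp_rot: [180.0, 0.0, 75.0]
ft_force: [0.2, -0.7, -1.0]
finger_gap: 8.3
grip_force: 58.8
```

Request:
apply_moves(series="0 0 .003 0 1;0 0 0 0 1;0 0 0 0 1;0 0 0 0 1;0 0 0 0 1")

```text
time: 8.8
tool_pos: [440.4, -146.8, 113.7]
tcp_rot: [-180.0, -0.0, 75.0]
ft_force: [1.0, 0.3, -1.2]
finger_gap: 8.8
grip_force: 58.8
```

Request:
apply_moves(series="0 0 .002 0 1;0 0 0 0 1;0 0 0 0 1;0 0 0 0 1;0 0 0 0 1")

```text
time: 9.22
tool_pos: [440.4, -146.8, 113.1]
tcp_rot: [-180.0, -0.0, 75.0]
ft_force: [-0.7, -0.5, -0.9]
finger_gap: 8.6
grip_force: 58.8
```

Request:
apply_moves(series="0 0 .002 0 1;0 0 0 0 1;0 0 0 0 1;0 0 0 0 1;0 0 0 0 1")

```text
time: 9.63
tool_pos: [440.4, -146.7, 112.5]
tcp_rot: [-180.0, -0.0, 75.0]
ft_force: [-0.5, -0.2, -1.1]
finger_gap: 9.2
grip_force: 58.8
```

Request:
apply_moves(series="0 0 .0015 0 1;0 0 0 0 1;0 0 0 0 1;0 0 0 0 1;0 0 0 0 1")

```text
time: 10.05
tool_pos: [440.5, -146.8, 112.1]
tcp_rot: [180.0, -0.0, 75.0]
ft_force: [-0.4, -0.4, -0.2]
finger_gap: 8.8
grip_force: 58.9
```

Request:
apply_moves(series="0 0 .0015 0 1;0 0 0 0 1;0 0 0 0 1;0 0 0 0 1;0 0 0 0 1")

```text
time: 10.47
tool_pos: [440.5, -146.8, 111.7]
tcp_rot: [180.0, 0.0, 75.0]
ft_force: [-1.2, -0.2, 1.0]
finger_gap: 8.9
grip_force: 59.1
```

Contact began at about z = 112. I'll ease up 0.3 mm and start pushing in.

Request:
apply_moves(series="0 0 -.001 0 1;0 .01 0 0 1;0 .01 0 0 1;0 .008 0 0 1;0 0 0 0 1")

```text
time: 10.88
tool_pos: [449.0, -149.1, 111.9]
tcp_rot: [180.0, -0.0, 75.0]
ft_force: [0.3, 1.3, 0.4]
finger_gap: 8.7
grip_force: 59.0
```

Request:
apply_moves(series="0 0 0 0 1;0 0 0 0 1;0 0 0 0 1")

```text
time: 11.13
tool_pos: [448.6, -149.0, 111.9]
tcp_rot: [180.0, 0.0, 75.0]
ft_force: [-0.2, -0.5, 0.6]
finger_gap: 9.1
grip_force: 59.0
```

Request:
apply_moves(series="0 .007 0 0 1;0 0 0 0 1;0 0 0 0 1;0 0 0 0 1")

```text
time: 11.47
tool_pos: [450.5, -149.5, 111.9]
tcp_rot: [-180.0, -0.0, 75.0]
ft_force: [-0.7, 0.8, 0.6]
finger_gap: 9.1
grip_force: 59.0
```

Request:
apply_moves(series="0 .007 0 0 1;0 0 0 0 1;0 0 0 0 1")

```text
time: 11.72
tool_pos: [452.5, -150.1, 111.9]
tcp_rot: [-180.0, -0.0, 75.0]
ft_force: [-1.7, 0.9, 1.6]
finger_gap: 9.1
grip_force: 59.1
```

Request:
apply_moves(series="0 .005 0 0 1;0 0 0 0 1;0 0 0 0 1")

```text
time: 11.97
tool_pos: [453.8, -150.4, 111.8]
tcp_rot: [-180.0, -0.0, 75.0]
ft_force: [-3.7, 0.1, 2.4]
finger_gap: 8.6
grip_force: 59.3
```

Request:
apply_moves(series="0 .005 0 0 1;0 0 0 0 1;0 0 0 0 1")

```text
time: 12.22
tool_pos: [455.1, -150.7, 111.8]
tcp_rot: [-179.9, -0.0, 75.0]
ft_force: [-6.2, 1.5, 3.0]
finger_gap: 8.7
grip_force: 59.5
```

Request:
apply_moves(series="0 .005 -.001 0 1;0 0 0 0 1;0 0 0 0 1")

```text
time: 12.47
tool_pos: [456.2, -151.0, 111.9]
tcp_rot: [-179.9, -0.0, 75.0]
ft_force: [-6.4, 1.5, 4.6]
finger_gap: 8.7
grip_force: 59.5
```

Request:
apply_moves(series="0 .005 -.001 0 1;0 0 0 0 1;0 0 0 0 1")

```text
time: 12.72
tool_pos: [457.2, -151.3, 112.0]
tcp_rot: [-179.8, -0.0, 75.0]
ft_force: [-7.1, 2.0, 4.8]
finger_gap: 8.7
grip_force: 59.6
```

Request:
apply_moves(series="0 .003 -.003 0 1;0 0 0 0 1;0 0 0 0 1")

```text
time: 12.97
tool_pos: [457.7, -151.4, 112.5]
tcp_rot: [-179.8, -0.0, 75.0]
ft_force: [-8.4, 2.3, 3.2]
finger_gap: 9.0
grip_force: 59.4
```

Request:
apply_moves(series="0 .005 -.002 0 1;0 0 0 0 1;0 0 0 0 1")

```text
time: 13.22
tool_pos: [458.7, -151.6, 112.8]
tcp_rot: [-179.7, -0.0, 75.0]
ft_force: [-9.7, 2.0, 2.3]
finger_gap: 9.0
grip_force: 59.4
```

Request:
apply_moves(series="0 .005 -.001 0 1;0 0 0 0 1;0 0 0 0 1")

```text
time: 13.47
tool_pos: [459.7, -151.9, 112.8]
tcp_rot: [-179.7, -0.0, 75.0]
ft_force: [-10.8, 1.6, 2.4]
finger_gap: 8.7
grip_force: 59.5
```

Request:
apply_moves(series="0 .005 -.001 0 1;0 0 0 0 1;0 0 0 0 1")

```text
time: 13.72
tool_pos: [460.8, -152.1, 112.9]
tcp_rot: [-179.6, -0.0, 75.0]
ft_force: [-13.2, 3.4, 3.8]
finger_gap: 8.9
grip_force: 59.6
```

Request:
apply_moves(series="0 .004 -.001 0 1;0 0 0 0 1;0 0 0 0 1")

```text
time: 13.97
tool_pos: [461.6, -152.3, 113.1]
tcp_rot: [-179.5, -0.0, 75.0]
ft_force: [-13.1, 3.7, 3.5]
finger_gap: 8.9
grip_force: 59.6
```

Request:
apply_moves(series="0 .003 -.002 0 1;0 0 0 0 1;0 0 0 0 1")

```text
time: 14.22
tool_pos: [462.2, -152.4, 113.4]
tcp_rot: [-179.5, -0.0, 75.0]
ft_force: [-13.7, 3.3, 2.2]
finger_gap: 9.0
grip_force: 59.5
```

Request:
apply_moves(series="0 .003 -.001 0 1;0 0 0 0 1;0 0 0 0 1")

```text
time: 14.47
tool_pos: [462.8, -152.6, 113.5]
tcp_rot: [-179.5, -0.0, 75.0]
ft_force: [-14.9, 2.8, 2.4]
finger_gap: 8.7
grip_force: 59.4
```

Request:
apply_moves(series="0 .003 -.001 0 1;0 0 0 0 1;0 0 0 0 1")

```text
time: 14.72
tool_pos: [464.1, -152.9, 113.8]
tcp_rot: [-179.5, -0.0, 75.0]
ft_force: [-11.5, 1.8, -0.7]
finger_gap: 8.8
grip_force: 59.0
```

Request:
apply_moves(series="0 .003 -.001 0 1;0 0 0 0 1;0 0 0 0 1")

```text
time: 14.97
tool_pos: [467.5, -154.0, 115.3]
tcp_rot: [-179.9, -0.0, 75.0]
ft_force: [-2.3, 0.6, -5.3]
finger_gap: 8.6
grip_force: 58.5
```

The clip snapped in and the side load dropped. It's now pulling up slightly, so I'll lower it and then press on until it stops against the core.

Request:
apply_moves(series="0 0 .004 0 1;0 0 .003 0 1;0 0 0 0 1;0 0 0 0 1")

```text
time: 15.3
tool_pos: [468.5, -154.3, 114.5]
tcp_rot: [180.0, 0.0, 75.0]
ft_force: [-2.5, 0.2, -1.2]
finger_gap: 8.8
grip_force: 58.9
```

Request:
apply_moves(series="0 .003 0 0 1;0 0 0 0 1;0 0 0 0 1")

```text
time: 15.55
tool_pos: [469.1, -154.5, 114.4]
tcp_rot: [-180.0, 0.0, 75.0]
ft_force: [-2.7, 0.5, -1.2]
finger_gap: 8.8
grip_force: 59.1
```

Request:
apply_moves(series="0 .003 0 0 1;0 0 0 0 1;0 0 0 0 1")

```text
time: 15.8
tool_pos: [469.8, -154.7, 114.3]
tcp_rot: [-180.0, -0.0, 75.0]
ft_force: [-3.4, 0.4, -0.2]
finger_gap: 9.1
grip_force: 59.1
```

Request:
apply_moves(series="0 .004 0 0 1;0 0 0 0 1;0 0 0 0 1")

```text
time: 16.05
tool_pos: [470.8, -154.9, 114.1]
tcp_rot: [-179.9, -0.0, 75.0]
ft_force: [-5.3, 0.8, 0.2]
finger_gap: 8.9
grip_force: 59.2
```

Request:
apply_moves(series="0 .004 0 0 1;0 0 0 0 1;0 0 0 0 1")

```text
time: 16.3
tool_pos: [471.7, -155.1, 114.1]
tcp_rot: [-179.9, -0.0, 75.0]
ft_force: [-7.1, 1.3, 0.8]
finger_gap: 8.7
grip_force: 59.3
```

Run:
```python
from h import *
T=toolT(); print(T[:3,3],sense()['ft_force']); d=snap('wrist'); axle(d,T)
cv2.imwrite('pics/w5.png',cv2.resize(d['frame'][180:320,300:500],None,fx=4,fy=4))
```

```text
[ 471.70497634 -155.13956088  114.0750851 ] [-7.12705421  1.31522341  0.78635516]Traceback (most recent call last):
  File "<stdin>", line 2, in <module>
  File "h.py", line 42, in axle
    n,l,st,c=cv2.connectedComponentsWithStats(m); i=1+st[1:,4].argmax(); k=l==i
                                                      ~~~~~~~~~~~~~~~^^
ValueError: attempt to get argmax of an empty sequence
```

```bash
sed -i 's/>425/>375/' h.py
python3 - <<'E'
from h import *
T=toolT(); d=snap('wrist')
cv2.imwrite('pics/w5.png',cv2.resize(d['frame'][180:320,300:500],None,fx=4,fy=4)); axle(d,T); held(d,T)
E
```

```text
px [397.5 258.2] [ 377  239   42   39 1285] head z 116.92 mean [ 516.1 -165.8  116.9] circ 516.0 -166.0 12.7 tool [ 1.2 45.6 -2.9]
washer z 98.07 ((516.2376708984375, -165.89942932128906), 32.23583221435547)
6712 z plane [0.071 0.062 7.329] med 15.014841962969232
rect ((1.2533988952636719, 44.5165901184082), (59.96870803833008, 63.249900817871094), 89.9593505859375) [-30.37067265  14.5273925   14.89815144] [32.88154074 74.49476141 14.99290112]
16 -5.3 20.1 7.4
20 -13.3 24.6 5.6
24 -24.8 27.8 1.5
28 -27.1 29.7 1.3
32 -28.7 31.6 1.4
36 -30.3 32.3 1.0
40 -30.4 32.9 1.3
44 -30.4 32.9 1.3
48 -29.6 32.9 1.6
52 -29.6 32.3 1.3
56 -28.9 30.4 0.8
60 -27.3 28.5 0.6
```

View pics/w5.png

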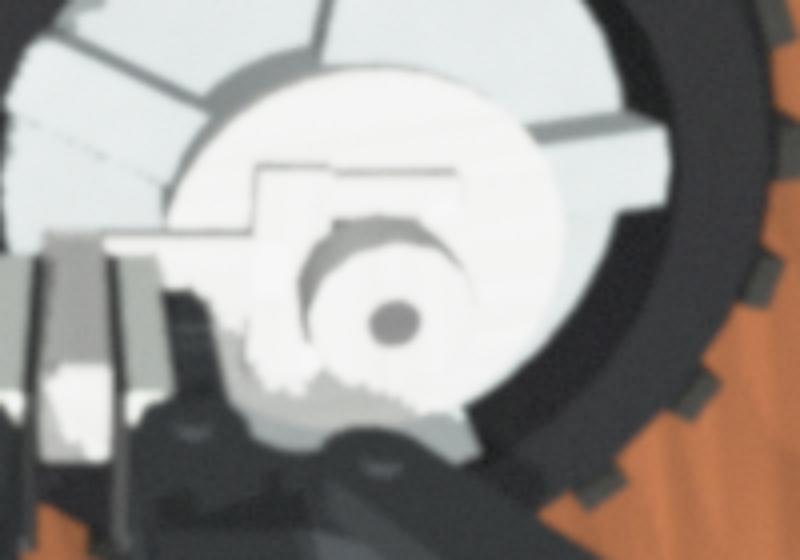

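The fork now sits around the axle under the head (head centre about (395,322) in the crop), and the load is rising steeply against the core. I'll press a little more, lower it onto the washer, then relax.

Request:
apply_moves(series="0 .003 .001 0 1;0 0 0 0 1;0 0 0 0 1")

```text
time: 16.65
tool_pos: [472.4, -155.3, 113.8]
tcp_rot: [-179.9, -0.0, 75.0]
ft_force: [-8.0, 0.9, 2.0]
finger_gap: 8.8
grip_force: 59.6
```

Request:
apply_moves(series="0 -.005 .002 0 1;0 0 0 0 1;0 0 0 0 1")

```text
time: 16.9
tool_pos: [471.5, -155.1, 113.6]
tcp_rot: [-180.0, 0.0, 75.0]
ft_force: [-5.7, 1.2, 2.7]
finger_gap: 9.2
grip_force: 59.5
```

Request:
apply_moves(series="0 -.003 .002 0 1;0 0 0 0 1;0 0 0 0 1")

```text
time: 17.15
tool_pos: [470.9, -155.0, 113.2]
tcp_rot: [180.0, 0.0, 75.0]
ft_force: [-5.1, 1.1, 3.2]
finger_gap: 9.1
grip_force: 59.6
```

Request:
apply_moves(series="0 -.005 0 0 1;0 0 0 0 1;0 0 0 0 1")

```text
time: 17.4
tool_pos: [469.7, -154.7, 113.2]
tcp_rot: [179.9, 0.0, 75.0]
ft_force: [-4.1, 0.3, 2.7]
finger_gap: 8.7
grip_force: 59.6
```

Request:
apply_moves(series="0 -.003 -.001 0 1;0 0 0 0 1;0 0 0 0 1")

```text
time: 17.65
tool_pos: [468.8, -154.4, 113.3]
tcp_rot: [180.0, 0.0, 75.0]
ft_force: [-2.1, 0.7, 1.6]
finger_gap: 8.9
grip_force: 59.6
```

Request:
apply_moves(series="0 0 0 0 .7;0 0 0 0 .5;0 0 0 0 .5;0 0 0 0 .5;0 0 0 0 .5")

```text
time: 18.07
tool_pos: [468.7, -154.4, 113.2]
tcp_rot: [180.0, -0.0, 75.0]
ft_force: [0.2, 0.3, -1.3]
finger_gap: 21.7
grip_force: 0.0
```

Run:
```python
from h import *
T=toolT(); print(T[:3,3],sense()['ft_force'],sense()['finger_gap']); d=snap('wrist'); axle(d,T)
cv2.imwrite('pics/w6.png',cv2.resize(d['frame'][180:320,300:500],None,fx=4,fy=4))
```

```text
[ 468.69387626 -154.35992559  113.16994801] [ 0.21320321  0.26007465 -1.27268802] 21.6859746303436
px [399.1 259. ] [ 378  240   43   39 1320] head z 116.95 mean [ 513.7 -165.3  117. ] circ 513.8 -165.3 13.0 tool [ 1.2 46.3 -3.8]
washer z 98.17 ((514.1657104492188, -165.52024841308594), 32.25035858154297)
```

View pics/w6.png

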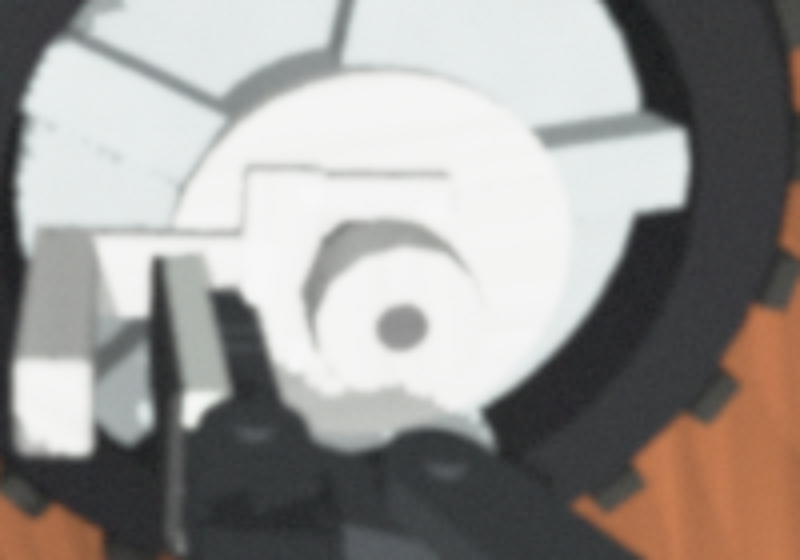

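Released. The clip encircles the axle and the axle has sprung back. I'll lift straight up, since opening further would reach the head, then check.

Request:
apply_moves(series="0 0 -.02 0 .5;0 0 -.06 0 .5;0 0 -.1 0 .5;0 0 -.1 0 .5;0 0 -.1 0 .5")

```text
time: 18.53
tool_pos: [468.2, -154.1, 228.6]
tcp_rot: [-180.0, -0.0, 75.0]
ft_force: [0.3, 0.2, 0.3]
finger_gap: 21.2
grip_force: 0.0
```

Request:
apply_moves(series="-.05 0 -.03 0 .5;-.05 0 0 0 .5;0 0 0 0 .5;0 0 0 0 .5;0 0 0 0 .5")

```text
time: 18.95
tool_pos: [460.5, -182.8, 235.7]
tcp_rot: [-180.0, -0.0, 75.0]
ft_force: [0.8, -0.1, 0.1]
finger_gap: 21.8
grip_force: 0.0
```

Run:
```python
from h import *
T=toolT(); print(T[:3,3],sense()['ft_force']); d=snap('wrist'); P=pts(d)
o=[]
a=cv2.resize(d['frame'],(640,400)); 
z=P[...,2]; dep=d['depth']>0
R0=(abs(P[...,0]-500)<70)&(abs(P[...,1]+163)<45)&dep
def st(n,m): print(n,m.sum(),np.median(P[m],0).round(1),P[m].min(0).round(1),P[m].max(0).round(1))
st('head',R0&(z>113)&(z<123)&(P[...,0]>490)); st('tab',R0&(z>130)&(z<150)); st('fork',R0&(z>101.5)&(z<107)); st('washer',R0&(z>96)&(z<100.5))
v,u=np.nonzero(R0); cv2.imwrite('pics/w7.png',cv2.resize(d['frame'][max(0,v.min()-10):v.max()+10,max(0,u.min()-10):u.max()+10],(780,590)))
m=R0&(z>101.5)&(z<107); q=P[m]; ax=np.array([.966,-.259]); s=(q[:,:2]-[513.6,-165.4])@ax
for lo in range(-50,16,6):
    k=(s>=lo)&(s<lo+6); print(lo,k.sum(),np.median(q[k,2]).round(2) if k.any() else '')
```

```text
[ 460.54547369 -182.80195296  235.70107012] [ 0.79518078 -0.08842921  0.1223757 ]
head 522 [ 514.1 -166.   117.1] [ 502.1 -178.3  113.5] [ 526.2 -154.6  119.1]
tab 180 [ 466.9 -153.2  137.2] [ 460.9 -161.3  130.6] [ 472.6 -146.4  139.1]
fork 919 [ 497.9 -158.3  103.5] [ 465.1 -185.3  101.5] [ 528.4 -144.5  106.8]
washer 1720 [ 521.9 -166.8   98.1] [ 466.1 -198.7   96.1] [ 545.7 -134.9  100.3]
-50 6 104.1
-44 56 102.69
-38 82 102.67
-32 82 103.02
-26 84 103.27
-20 222 103.41
-14 186 103.69
-8 69 104.04
-2 48 104.2
4 57 104.15
10 25 104.1
```

View pics/w7.png

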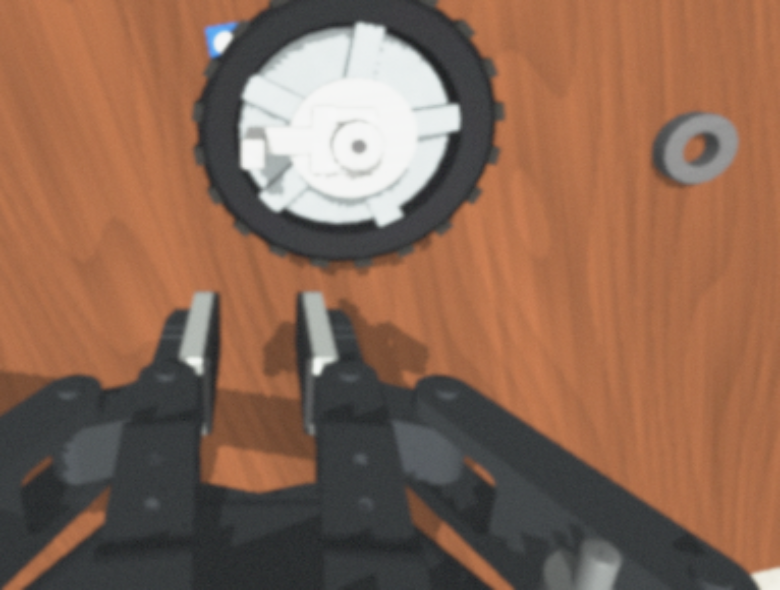

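The clip sits round the axle. Its tab is 48.9 mm from the axle (48 expected), tilt is about 0.03 rad, and its underside is about 1 mm above the washer. All of that is within tolerance, so I'm handing in.

```bash
python3 -c "
from bench import *
print(hand_in())"
```

```text
the job is handed in; nothing more can be done
None
```

I pressed the small spring clip home in the axle groove, let go of it and handed the job in; the interface gave no verdict. Side load read about 15 N at most, and by the last camera check the clip sat about 1 mm above the washer, within tolerance.

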